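# Click the mandoline's thickness wheel to the canape setting

## Robot

A 6-joint arm with a two-finger parallel gripper is mounted at the origin on the work surface. World frame = base frame: x ahead of the robot, y to its left, z up, the work surface at z = 0. Lengths are in m, angles in rad, forces in N, time in s.
With the tool pointing down it reaches from about 0.4 to 0.825 m from the base axis. Payload 7 kg.
Tool frame: the origin (TCP) lies between the finger pads; the fingertips stand 8 mm ahead of it and the grasp point (between the pads) lies 11 mm behind it (arm.finger_overhang is the distance from the TCP to the fingertips, in m); z points along the fingers, y is the line along which they close (so a half turn about z gives the same grasp; the last joint's range is limited). The gripper opens to 88 mm and grips with 3 to 60 N. Pads are 19 mm wide; open, the fingers measure 130 mm over their backs; the gripper's body (78 mm by 193 mm) begins 47 mm behind the grasp point.
Start: joints at [1.562, 0.359, 0.012, 0, -1.224, -0.288], TCP at [0.197, 0.645, 0.211] pointing down, gripper open.
Joint ranges: [-3.07, 3.07], [-1.43, 2.12], [-1.02, 1.25], [-3.03, 1.67], [-3.05, -0], [-3.03, 3.03]. Speed limits (rad/s): [2.39, 2.39, 3.01, 3.14, 3.14, 3.14].

## Interface

Orientations are given as [roll, pitch, yaw] about the fixed x, y, z axes, in that order (R = Rz(yaw) Ry(pitch) Rx(roll)).
In Python, from station import arm gives the robot as it stands.
- The arm moves only by the tool move_arm, never from a script. Its argument "rows" is text: rows parted by semicolons, each of 7 numbers parted by spaces: the turn, a rotation vector about the tool's x, y, z in degrees, then the shift along the tool's x, y, z in m, then the finger opening in m, from 0 to 0.0876. A call has 1 to 8 rows; each row shifts and turns the commanded pose from where the row before left it, along the tool's axes as they then stand; what a row does not reach is not made up. A row lasts 1/8 s, in which the tool goes at most 62.5 mm and 10.7 degrees, less where a joint would pass 70% of its speed; a pose out of reach is approached as far as the arm can. A call is refused whole if a number of a shift passes 0.0625 or a number of a turn 10.7, either way. A call with a gripper value outside its range is refused whole. The fingers move at their own pace and stop on an object; "squeeze" is the grip in N (left out, the last holds). Time passes only in rows, so rows that do not move let the fingers close. It gives the time, the measured TCP pose, the force, the opening and the grip force at its end, in the units of the state.
- arm.get_state(): the state, without advancing time (a new reading comes with each control period).
- arm.grab_frame(name): name is "scene" or "top" or "wrist"; returns (picture, depth): 420x560x3 uint8, blue, green, red; 420x560 float32, m along the optical axis (not along the pixel's ray), 0 where there is no reading.
- arm.camera_model(name): a dict with "mtx" (3x3 intrinsics, pixels), "k1" (the pictures are not rectified: a ray, as slopes to the right and down, at radius r is drawn at 1 + k1 r^2 times it, then the intrinsics apply), "camera_from_world" (4x4, takes a point from world to camera coordinates); the wrist camera has in their place "mount" (4x4, takes a point from camera to tool coordinates, whose origin is the TCP and whose axes are the flange's). Camera axes: x right, y down, z forward; pixel columns grow to the right and rows downward; lengths in m; the calibration is good to about 2 mm. A picture is of the moment at which its call begins: read the wrist's pose just before it. camera_model takes no time and is no camera call.
- arm.job_done(): hands the job in; it is judged then, once.
The state is a dict: "t": time; "q": joint angles; "qd": joint speeds; "joint_efforts": joint torques, N m; "eef_pos": TCP position; "ee_rot": TCP orientation; "force": force on the tool from outside, world axes, zero at the start; "moment": the same for the moment, N m; "width": finger opening in m; "gripper_force": force on a finger pad.
Only numpy, scipy, OpenCV 4.12 (cv2) and the standard library are available. Lean on these libraries where they do the work, as an engineer would, in place of code of your own. Each camera call takes 0.05 s, during which the arm holds its last target. There are 200 camera calls.

## Task

Set the mandoline to the thickness for the canape slices: with a fingertip, flick the ribbed edge of the black thickness wheel on its side, its top going towards the low end of the mandoline, and advance it click after click until the broad white bar on its rim stands at the very top, at the pointer, and the wheel rests there in its click. Use the fingers only: the mandoline just stands on its rubber feet and must not be lifted, tipped or shoved, and the things around it stay where they are.

Things in the scene. Friction and masses are not known exactly. Their poses are not given: they have to be found in the camera images.
- mandoline: loose steel mandoline slicer, about 1.6 kg, 400 mm long, 180 mm wide over its rubber feet. Its deck slopes 19 degrees, from a handle at the -x end (180 mm up, nearer the robot) down to the low end (+x, 45 mm up). Origin: on the table under the middle of the deck by the axle; x along the mandoline to its low end, z up; the wheel is on the -y side. The rail next to the wheel is 108 mm high there
- wheel_centre (a point): centre of the thickness wheel, 96 mm up; fixed to the mandoline: x along it to the low end, y along the axle. The wheel is a black upright disc outside the rail, 56 mm diameter, 18 mm wide (9 mm either side of this point). Clicks every 30 degrees (14.7 mm of rim): a sprung roller draws it into the nearest stop, so it goes on by itself once past half-way
- wheel_top (a point): fixed point over the axle on the wheel's top edge, mid-width, 124 mm up, free from above and from the outer side; same axes. A pull of about 2 N along the rim takes the wheel over a click; a fingertip pressed on it with 4 to 10 N carries it along by friction. Thin white marks on the rim are other settings; the wanted one is a broad white bar (5.5 mm) across the whole rim and down the outer face
- thickness_wheel (a joint): angle of the wheel, rad: 0 at the thinnest setting, 0.5236 (30 degrees) a click, end stops at 0 and 7 clicks. It grows as the wheel's top edge goes towards the mandoline's low end (+x). At 2.618 (click 5) the broad white bar is at the very top, at the pointer. It starts two to four clicks short of this
- pointer (a point): tip of the small white pointer nib on the rail beside the inner side of the wheel's top, 14.5 mm from the wheel's mid-plane, 1.5 mm lower than the wheel's top
- pepper_mill: loose dark wooden pepper mill, 58 mm diameter, 168 mm tall, standing; origin under its foot; leave alone
- food_holder: loose black food holder of the mandoline, 100 mm disc with a knob, 64 mm tall, standing on the table; origin under its middle; leave alone
- prep_bowl: loose small steel bowl, 110 mm diameter, 50 mm tall; origin under its foot; leave alone
- canape_board: fixed bamboo board, 250 x 360 x 20 mm, covered with toast rounds, to 38 mm high; origin under its middle; leave alone

How it is judged:
By the outcome, as a careful person would: the job done as asked, in the order asked, and still so for the second after the job is handed in, with the robot touching nothing.
It also fails if it takes over 42 s, if anything falls off the work surface, if the arm or the gripper's body presses on something with over 40 N, if the wrist force passes 120 N, or if a joint passes its speed limit or range.

## Working session

There is one attempt and no reset: what is moved stays moved. The work goes in short steps, Python scripts to look and compute and a tool call to move; the robot and the scene stay as the last step left them, time stands still between calls to the robot, and variables do not carry over. Pictures are saved under pics/ and viewed, at most 10 in all, crops included, and the job is handed in when it is done.

Besides the shell and the picture viewer there is one more tool, called after ">>>" as name(argument=value, ...) on one line, values as JSON. move_arm: Moves the arm, as the interface text tells. Its arguments: {"type":"object","properties":{"rows":{"type":"string"},"squeeze":{"type":"number"}},"required":["rows"]}

```bash
mkdir -p pics; ls
python3 - <<'E'
from station import arm
import cv2,numpy as np
s=arm.get_state();print(s)
for n in("top","scene"):
    p,d=arm.grab_frame(n);cv2.imwrite(f"pics/{n}0.png",p);np.save(f"{n}0.npy",d)
E
```

```text
pics
{'t': 0.0, 'q': array([ 1.56206549e+00,  3.59414747e-01,  1.10635292e-02, -3.58600986e-04,
       -1.22408199e+00, -2.88103101e-01]), 'qd': array([-5.37583181e-04, -1.63461980e-03, -1.29707721e-03,  1.81922176e-03,
        9.91830936e-04,  5.12766641e-05]), 'joint_efforts': array([-1.34668764e-03, -5.82711196e+01,  2.93064219e+01,  6.99761957e+00,
        7.26358965e-03, -1.56433121e-04]), 'eef_pos': array([0.19730613, 0.64498829, 0.21050519]), 'ee_rot': array([ 3.13992745e+00, -1.41927961e-04, -2.96955954e-01]), 'force': array([-0.89482802,  0.13253735, -0.25813543]), 'moment': array([ 0.00541686, -0.02974055, -0.01835003]), 'gripper_force': 0.0, 'width': 0.08798886072834716}
```

View pics/top0.png

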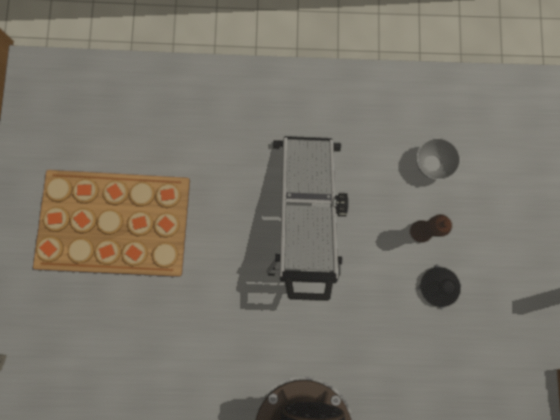

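View pics/scene0.png

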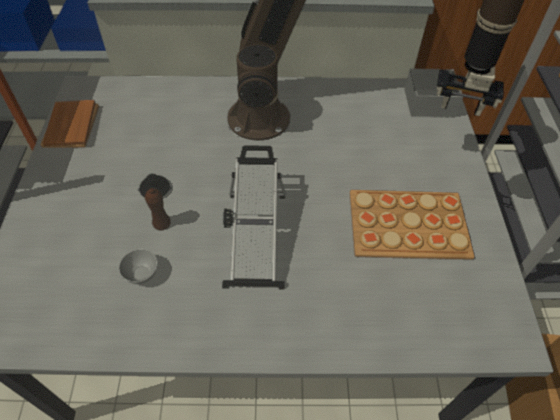

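The top view shows the mandoline nearly aligned with world x, with the wheel at about (342,204). The mill is at about (425,230), the holder at (440,287) and the bowl at (437,160).

```bash
cat > h.py <<'E'
from station import arm
import cv2,numpy as np
from scipy.spatial.transform import Rotation as Ro
def T(s):
    M=np.eye(4);M[:3,:3]=Ro.from_euler('xyz',s['ee_rot']).as_matrix();M[:3,3]=s['eef_pos'];return M
def cw(name,s=None):
    m=arm.camera_model(name)
    return m,(T(s)@m['mount'] if name=='wrist' else np.linalg.inv(m['camera_from_world']))
def ray(m,u,v):
    K=m['mtx'];k=m['k1']; p=np.array([(u-K[0,2])/K[0,0],(v-K[1,2])/K[1,1]]);q=p.copy()
    for _ in range(20): q=p/(1+k*(q@q))
    return np.array([q[0],q[1],1])
def at_z(name,u,v,z,s=None):
    m,W=cw(name,s);d=W[:3,:3]@ray(m,u,v);o=W[:3,3];return o+d*(z-o[2])/d[2]
def at_d(name,u,v,d,s=None):
    m,W=cw(name,s);return W[:3,:3]@(ray(m,u,v)*d)+W[:3,3]
def proj(name,P,s=None):
    m,W=cw(name,s);c=np.linalg.inv(W)@np.append(P,1);q=c[:2]/c[2];q=q*(1+m['k1']*(q@q))
    return m['mtx'][:2,:2]@q+m['mtx'][:2,2]
E
python3 - <<'E'
from h import *
d=np.load("top0.npy");p=cv2.imread("pics/top0.png")
print(arm.camera_model("wrist"),arm.finger_overhang)
for n,u,v in[("wheel",342,204),("wheel",342,200),("wheel",342,210),("mill",440,225),("holder",440,287),("bowl",437,160),("lowL",286,139),("lowR",332,139),("hiL",283,273),("hiR",336,273)]:
    print(n,d[v,u],at_d("top",u,v,d[v,u]).round(3))
# rail: side edges
c=cv2.resize(p[120:310,260:360],None,fx=4,fy=4*.78,interpolation=cv2.INTER_CUBIC);cv2.imwrite("pics/c1.png",c)
E
```

```text
{'mtx': array([[297.91082795,   0.        , 283.59164138],
       [  0.        , 297.91082795, 209.20566825],
       [  0.        ,   0.        ,   1.        ]]), 'k1': -0.05644065094783818, 'mount': array([[ 1.83831454e-03, -9.53557265e-01, -3.01206180e-01,
         8.21737041e-02],
       [ 9.99997990e-01,  1.99398171e-03, -2.09374529e-04,
         4.77391633e-04],
       [ 8.00250218e-04, -3.01205190e-01,  9.53559014e-01,
        -1.71717201e-01],
       [ 0.00000000e+00,  0.00000000e+00,  0.00000000e+00,
         1.00000000e+00]])} 0.008
wheel 1.0095671 [ 0.525 -0.069  0.127]
wheel 1.0142956 [ 0.535 -0.069  0.124]
wheel 1.0148033 [ 0.513 -0.07   0.12 ]
mill 0.9774486 [ 0.48  -0.28   0.156]
holder 1.0501982 [ 0.345 -0.313  0.062]
bowl 1.1629963 [ 0.673 -0.339 -0.   ]
lowL 1.1115184 [0.7  0.06 0.05]
lowR 1.1265738 [ 0.708 -0.057  0.037]
hiL 0.94817275 [0.365 0.063 0.162]
hiR 0.9480542 [ 0.368 -0.05   0.165]
```

View pics/c1.png

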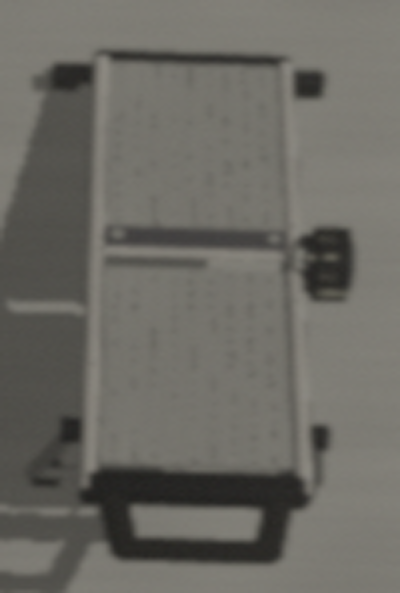

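>>> move_arm(rows="0 0 10.4 0 0 -0.012 0;0 0 10.4 0 0 -0.012 0;0 0 10.4 0 0 -0.012 0;0 0 10.4 0 0 -0.012 0;0 0 10.4 0 0 -0.012 0;0 0 10.4 0 0 -0.012 0;0 0 10.4 0 0 -0.012 0")

```text
t: 0.98
eef_pos: [0.1973, 0.6452, 0.2953]
ee_rot: [3.141, -0.001, -1.573]
force: [-0.3, 0.3, 0.1]
width: 0.0228
gripper_force: 0.0
```

>>> move_arm(rows="0 0 0 .05 -0.0165 0 0;0 0 0 .05 -0.0165 0 0;0 0 0 .05 -0.0165 0 0;0 0 0 .05 -0.0165 0 0;0 0 0 .05 -0.0165 0 0;0 0 0 .05 -0.0165 0 0;0 0 0 .05 -0.0165 0 0;0 0 0 .05 -0.0165 0 0")

```text
t: 1.98
eef_pos: [0.3308, 0.2441, 0.2954]
ee_rot: [3.142, 0.0, -1.567]
force: [0.4, -0.1, 1.5]
width: 0.0005
gripper_force: 0.0
```

>>> move_arm(rows="0 0 0 .048 -0.0165 0 0;0 0 0 .048 -0.0165 0 0;0 0 0 .048 -0.0165 0 0;0 0 0 .048 -0.0165 0.005 0;0 0 0 .048 -0.0165 0.01 0;0 0 0 .048 -0.0165 0.01 0;0 0 0 .048 -0.0165 0.01 0;0 0 0 .03 -0.01 0.01 0")

```text
t: 2.98
eef_pos: [0.4575, -0.1218, 0.2497]
ee_rot: [3.141, -0.0, -1.569]
force: [0.3, 0.9, 0.2]
width: 0.0005
gripper_force: 0.0
```

Run:
```python
from h import *
s=arm.get_state();p,d=arm.grab_frame("wrist");cv2.imwrite("pics/w1.png",p);np.save("w1.npy",d);np.save("w1s.npy",s,allow_pickle=True)
u=proj("wrist",[.525,-.07,.12],s).astype(int);print(u,s['eef_pos'])
print(np.r_[u-[70,70]])
x0,y0=max(u[0]-75,0),max(u[1]-75,0)
print(x0,y0);cv2.imwrite("pics/w1c.png",cv2.resize(p[y0:y0+150,x0:x0+150],None,fx=4,fy=4,interpolation=cv2.INTER_CUBIC))
```

```text
[222 242] [ 0.45753673 -0.12177591  0.24973445]
[152 172]
147 167
```

View pics/w1c.png

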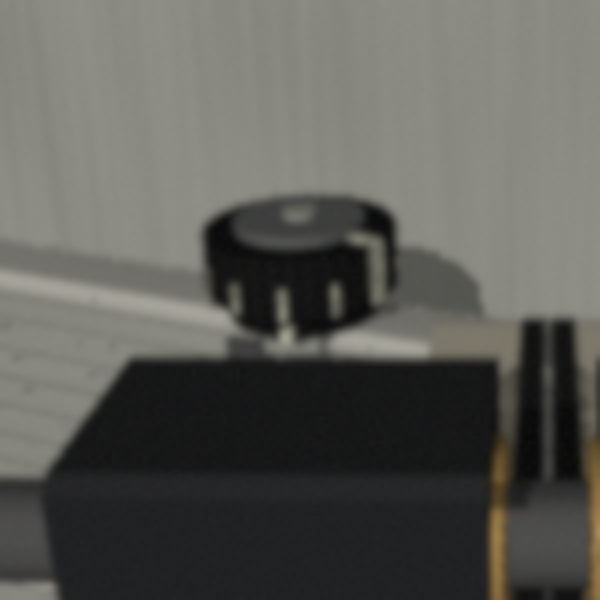

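View pics/w1.png

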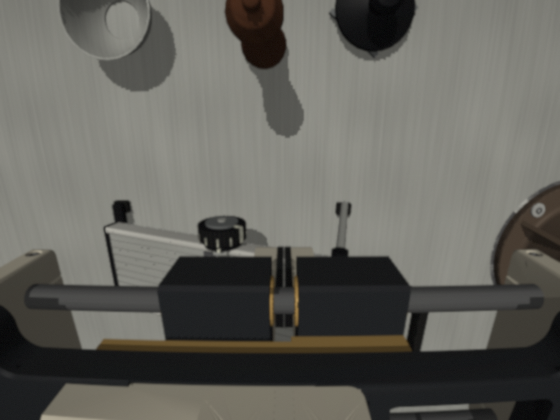

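The bar is at crop (376,270), on the handle side. There is a thin mark at the pointer (283,305), the next one at (337,300), and the bar at about 60°. So it needs 2 clicks.

Run:
```python
from h import *
s=np.load("w1s.npy",allow_pickle=True).item();d=np.load("w1.npy")
for n,u,v,z in[("topmark",217.75,243.3,.124),("topmark outer",217.75,238,.124),("hub",221.5,220.25,.096),("pointer",218.8,249.5,.1225)]:
    print(n,at_z("wrist",u,v,z,s).round(4),at_d("wrist",u,v,d[int(v),int(u)],s).round(4))
# rail direction: outer rail edge points
for u,v in[(115,228),(150,233),(190,238)]: print(at_d("wrist",u,v,d[v,u],s).round(4))
for u,v in[(277.5,144.4),(337,146.9),(277.5,257.8),(340,259.7)]: print("foot",at_z("top",u,v,.015).round(4))
```

```text
topmark [ 0.5291 -0.0707  0.124 ] [ 0.5292 -0.0706  0.1236]
topmark outer [ 0.5287 -0.077   0.124 ] [ 0.5291 -0.0763  0.1224]
hub [ 0.5296 -0.0874  0.096 ] [ 0.5291 -0.0882  0.0982]
pointer [ 0.5288 -0.0626  0.1225] [ 0.5297 -0.0608  0.1188]
[ 0.6869 -0.0588  0.0498]
[ 0.6312 -0.0583  0.0656]
[ 0.5746 -0.0573  0.0786]
foot [0.6965 0.0807 0.015 ]
foot [ 0.695  -0.0737  0.015 ]
foot [0.4044 0.0727 0.015 ]
foot [ 0.4042 -0.0831  0.015 ]
```

>>> move_arm(rows="0 0 0 -0.011 -0.016 0.02 0;0 0 0 -0.011 -0.016 0.02 0;0 0 0 -0.011 -0.016 0.02 0;0 0 0 -0.011 -0.016 0.02 0;0 0 0 0 0 0.015 0;0 0 0 0 0 0.008 0;0 0 0 0 0 0.003 0;0 0 0 0 0 0 0")

```text
t: 4.03
eef_pos: [0.5213, -0.0757, 0.145]
ee_rot: [-3.141, 0.0, -1.568]
force: [-0.3, -0.3, -0.2]
width: 0.0004
gripper_force: 0.0
```

>>> move_arm(rows="0 0 0 0 0 0.003 0;0 0 0 0 0 0.003 0;0 0 0 0 0 0.001 0;0 0 0 0 0 0 0")

```text
t: 4.53
eef_pos: [0.5213, -0.0754, 0.1374]
ee_rot: [3.141, -0.0, -1.567]
force: [-0.8, 0.0, -0.3]
width: 0.0006
gripper_force: 0.0
```

>>> move_arm(rows="0 0 0 0.002 0 0.002 0;0 0 0 0 0 0.001 0;0 0 0 0 0 0.001 0;0 0 0 0 0 0 0")

```text
t: 5.03
eef_pos: [0.5213, -0.0775, 0.1334]
ee_rot: [3.141, -0.0, -1.567]
force: [-0.1, 1.4, -0.8]
width: 0.0004
gripper_force: 0.0
```

>>> move_arm(rows="0 0 0 0 0 0.001 0;0 0 0 0 0 0 0")

```text
t: 5.28
eef_pos: [0.5213, -0.0774, 0.1324]
ee_rot: [3.141, -0.0, -1.567]
force: [-0.2, -0.8, -0.4]
width: 0.0007
gripper_force: 0.0
```

>>> move_arm(rows="0 0 0 0 0 0.001 0;0 0 0 0 0 0 0")

```text
t: 5.52
eef_pos: [0.5213, -0.0774, 0.1314]
ee_rot: [3.141, -0.0, -1.567]
force: [-0.4, -0.1, -0.3]
width: 0.0005
gripper_force: 0.0
```

>>> move_arm(rows="0 0 0 0 0 0.0005 0;0 0 0 0 0 0 0")

```text
t: 5.78
eef_pos: [0.5214, -0.0774, 0.131]
ee_rot: [-3.142, 0.0, -1.567]
force: [-0.9, 0.5, -0.1]
width: 0.0007
gripper_force: 0.0
```

>>> move_arm(rows="0 0 0 0 0 0.0007 0;0 0 0 0 0 0 0")

```text
t: 6.02
eef_pos: [0.5214, -0.0774, 0.1302]
ee_rot: [3.142, -0.0, -1.567]
force: [0.7, 0.2, -0.1]
width: 0.0006
gripper_force: 0.0
```

>>> move_arm(rows="0 0 0 0 0 0.0005 0;0 0 0 0 0 0 0")

```text
t: 6.28
eef_pos: [0.5213, -0.0774, 0.1297]
ee_rot: [3.142, -0.0, -1.567]
force: [0.6, 0.3, -0.2]
width: 0.0005
gripper_force: 0.0
```

>>> move_arm(rows="0 0 0 0 0 0.0005 0;0 0 0 0 0 0 0")

```text
t: 6.52
eef_pos: [0.5213, -0.0775, 0.1292]
ee_rot: [3.141, -0.0, -1.567]
force: [0.5, -0.5, 0.1]
width: 0.0007
gripper_force: 0.0
```

>>> move_arm(rows="0 0 0 0 0 0.0005 0;0 0 0 0 0 0 0")

```text
t: 6.78
eef_pos: [0.5213, -0.0775, 0.1287]
ee_rot: [3.141, -0.0, -1.567]
force: [-0.8, -0.7, 0.9]
width: 0.0004
gripper_force: 0.0
```

Run:
```python
from h import *
s=arm.get_state();p,d=arm.grab_frame("scene")
u=proj("scene",s['eef_pos']).astype(int);print(u,s['eef_pos'],s['force'])
a=cv2.resize(p[u[1]-40:u[1]+40,u[0]-50:u[0]+50],None,fx=6,fy=6,interpolation=cv2.INTER_CUBIC)
cv2.imwrite("pics/s1.png",a)
```

```text
[225 207] [ 0.52133914 -0.07747367  0.12871353] [-0.76133447 -0.65882393  0.91631047]
```

View pics/s1.png

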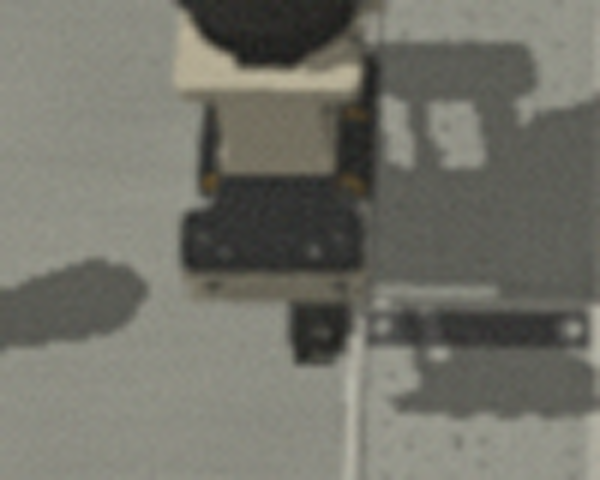

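>>> move_arm(rows="0 0 0 0 0 -0.004 0;0 0 0 0 -0.006 0 0;0 0 0 0 0 0.0015 0;0 0 0 0 0 0 0")

```text
t: 7.32
eef_pos: [0.5272, -0.0775, 0.1309]
ee_rot: [3.141, -0.0, -1.568]
force: [-0.1, 0.4, 0.2]
width: 0.0004
gripper_force: 0.0
```

>>> move_arm(rows="0 0 0 0 0 0.001 0;0 0 0 0 0 0 0")

```text
t: 7.58
eef_pos: [0.5272, -0.0774, 0.1301]
ee_rot: [3.141, -0.0, -1.567]
force: [0.1, -0.7, 0.1]
width: 0.0005
gripper_force: 0.0
```

>>> move_arm(rows="0 0 0 0 0 0.0007 0;0 0 0 0 0 0 0")

```text
t: 7.82
eef_pos: [0.5273, -0.0774, 0.1295]
ee_rot: [3.141, -0.0, -1.567]
force: [0.1, -0.1, -0.4]
width: 0.0007
gripper_force: 0.0
```

>>> move_arm(rows="0 0 0 0 0 0.0007 0;0 0 0 0 0 0 0")

```text
t: 8.07
eef_pos: [0.5273, -0.0774, 0.1288]
ee_rot: [3.141, -0.0, -1.567]
force: [0.1, 0.2, -0.3]
width: 0.0008
gripper_force: 0.0
```

>>> move_arm(rows="0 0 0 0 0 0.0005 0;0 0 0 0 0 0 0")

```text
t: 8.32
eef_pos: [0.5273, -0.0774, 0.1283]
ee_rot: [3.141, -0.0, -1.567]
force: [-0.0, 0.8, -0.5]
width: 0.0007
gripper_force: 0.0
```

>>> move_arm(rows="0 0 0 0 0 0.0005 0;0 0 0 0 0 0 0")

```text
t: 8.57
eef_pos: [0.5274, -0.0774, 0.1278]
ee_rot: [3.142, -0.0, -1.567]
force: [-0.2, 0.5, 0.5]
width: 0.0007
gripper_force: 0.0
```

Run:
```python
from h import *
s=arm.get_state();p,d=arm.grab_frame("wrist")
f=s['eef_pos']-[0,0,.008]
u=proj("wrist",f,s).astype(int);print(u)
x0=u[0]-75;y0=min(u[1]-75,420-150)
print(x0,y0);cv2.imwrite("pics/w2c.png",cv2.resize(p[y0:y0+150,x0:x0+150],None,fx=4,fy=4,interpolation=cv2.INTER_CUBIC))
np.save("w2.npy",d)
```

```text
[283 246]
208 171
```

View pics/w2c.png

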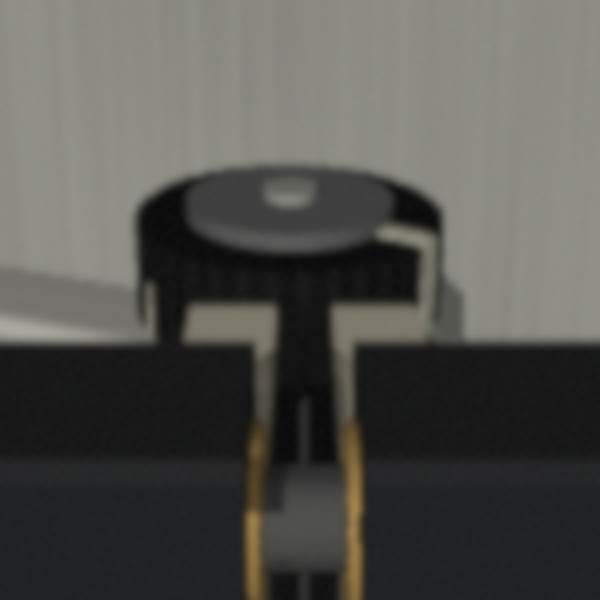

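Run:
```python
from h import *
s=arm.get_state();d=np.load("w2.npy")
for uu in(250,262,275,281,287,292,312): 
  print(uu,[tuple((1000*at_d("wrist",uu,v,d[v,uu],s)).round(0).astype(int)) for v in range(219,281,6)])
print(s['force'])
```

```text
250 [(np.int64(553), np.int64(-84), np.int64(84)), (np.int64(552), np.int64(-84), np.int64(98)), (np.int64(550), np.int64(-84), np.int64(109)), (np.int64(550), np.int64(-82), np.int64(115)), (np.int64(550), np.int64(-77), np.int64(114)), (np.int64(550), np.int64(-73), np.int64(115)), (np.int64(550), np.int64(-68), np.int64(114)), (np.int64(538), np.int64(-116), np.int64(216)), (np.int64(538), np.int64(-116), np.int64(219)), (np.int64(537), np.int64(-116), np.int64(223)), (np.int64(537), np.int64(-116), np.int64(226))]
262 [(np.int64(543), np.int64(-87), np.int64(93)), (np.int64(542), np.int64(-87), np.int64(106)), (np.int64(542), np.int64(-84), np.int64(109)), (np.int64(542), np.int64(-83), np.int64(119)), (np.int64(541), np.int64(-80), np.int64(120)), (np.int64(539), np.int64(-89), np.int64(150)), (np.int64(539), np.int64(-89), np.int64(157)), (np.int64(534), np.int64(-116), np.int64(215)), (np.int64(534), np.int64(-117), np.int64(220)), (np.int64(534), np.int64(-116), np.int64(223)), (np.int64(533), np.int64(-117), np.int64(227))]
275 [(np.int64(534), np.int64(-89), np.int64(99)), 
[... 1894 characters left out ...]
p.int64(523), np.int64(-85), np.int64(161)), (np.int64(523), np.int64(-89), np.int64(176)), (np.int64(523), np.int64(-88), np.int64(178))]
312 [(np.int64(505), np.int64(-84), np.int64(83)), (np.int64(507), np.int64(-84), np.int64(96)), (np.int64(508), np.int64(-84), np.int64(110)), (np.int64(508), np.int64(-80), np.int64(111)), (np.int64(508), np.int64(-76), np.int64(112)), (np.int64(511), np.int64(-89), np.int64(148)), (np.int64(512), np.int64(-89), np.int64(156)), (np.int64(518), np.int64(-116), np.int64(214)), (np.int64(519), np.int64(-117), np.int64(220)), (np.int64(519), np.int64(-116), np.int64(222)), (np.int64(519), np.int64(-116), np.int64(226))]
[ 0.46408681 -0.67509644 -0.18834519]
```

Run:
```python
from h import *
s=arm.get_state();d=np.load("w2.npy")
for uu in(262,270,281,283,287,300): 
  print(uu,[(v,*(1000*at_d("wrist",uu,v,d[v,uu],s)).round(0).astype(int).tolist()) for v in range(242,251)])
print(proj("wrist",[.5274,-.087,.1198],s), proj("wrist",[.5274,-.087,.142],s))
```

```text
262 [(242, 541, -80, 120), (243, 541, -80, 120), (244, 541, -79, 121), (245, 542, -78, 119), (246, 542, -78, 120), (247, 541, -77, 121), (248, 540, -88, 146), (249, 539, -89, 150), (250, 539, -89, 150)]
270 [(242, 536, -81, 122), (243, 536, -81, 122), (244, 536, -79, 121), (245, 536, -79, 122), (246, 536, -78, 121), (247, 536, -78, 122), (248, 535, -89, 147), (249, 535, -89, 148), (250, 535, -89, 150)]
281 [(242, 529, -82, 123), (243, 529, -81, 123), (244, 529, -80, 123), (245, 529, -79, 122), (246, 529, -79, 122), (247, 529, -87, 142), (248, 529, -87, 144), (249, 529, -87, 144), (250, 529, -87, 146)]
283 [(242, 528, -81, 122), (243, 528, -81, 122), (244, 528, -80, 122), (245, 528, -80, 124), (246, 528, -79, 123), (247, 528, -78, 122), (248, 528, -78, 123), (249, 528, -77, 123), (250, 528, -76, 123)]
287 [(242, 525, -82, 122), (243, 525, -81, 122), (244, 525, -80, 122), (245, 525, -79, 122), (246, 525, -79, 122), (247, 525, -88, 143), (248, 525, -88, 144), (249, 525, -87, 145), (250, 525, -88, 147)]
300 [(242, 516, -80, 119), (243, 516, -80, 119), (244, 516, -78, 118), (245, 516, -78, 118), (246, 516, -77, 118), (247, 516, -77, 120), (248, 518, -89, 147), (249, 518, -88, 147), (250, 518, -89, 150)]
[283.51273886 232.66677305] [283.46447709 247.1350146 ]
```

The depth shows the closed pads end at z≈0.142 while the TCP is at 0.128. So the closed tips sit about 14 mm behind the TCP, and contact should come near TCP z≈0.109.

>>> move_arm(rows="0 0 0 0 0.005 0.004 0;0 0 0 0 0 0.006 0;0 0 0 0 0 0.004 0;0 0 0 0 0 0.001 0;0 0 0 0 0 0 0")

```text
t: 9.25
eef_pos: [0.5224, -0.0774, 0.1128]
ee_rot: [3.141, -0.0, -1.567]
force: [-0.3, 0.4, 0.2]
width: 0.0004
gripper_force: 0.0
```

>>> move_arm(rows="0 0 0 0 0 0.001 0;0 0 0 0 0 0 0")

```text
t: 9.5
eef_pos: [0.5224, -0.0774, 0.1119]
ee_rot: [-3.142, 0.0, -1.567]
force: [1.2, -0.1, -0.8]
width: 0.0001
gripper_force: 0.0
```

>>> move_arm(rows="0 0 0 0 0 0.0007 0;0 0 0 0 0 0 0")

```text
t: 9.75
eef_pos: [0.5223, -0.0774, 0.1111]
ee_rot: [3.142, -0.0, -1.567]
force: [-0.2, -0.0, -0.4]
width: 0.0005
gripper_force: 0.0
```

>>> move_arm(rows="0 0 0 0 0 0.0006 0;0 0 0 0 0 0 0")

```text
t: 10.0
eef_pos: [0.5223, -0.0774, 0.1105]
ee_rot: [3.142, 0.0, -1.567]
force: [0.3, 0.3, 0.8]
width: 0.0005
gripper_force: 0.0
```

>>> move_arm(rows="0 0 0 0 0 0.0006 0;0 0 0 0 0 0 0")

```text
t: 10.25
eef_pos: [0.5223, -0.0774, 0.1099]
ee_rot: [3.141, -0.0, -1.567]
force: [-0.2, 0.5, 0.3]
width: 0.0004
gripper_force: 0.0
```

>>> move_arm(rows="0 0 0 0 0 0.0004 0;0 0 0 0 0 0 0")

```text
t: 10.5
eef_pos: [0.5224, -0.0774, 0.1096]
ee_rot: [3.142, 0.0, -1.567]
force: [-0.1, 0.6, 0.4]
width: 0.0006
gripper_force: 0.0
```

>>> move_arm(rows="0 0 0 0 0 0.0004 0;0 0 0 0 0 0 0")

```text
t: 10.75
eef_pos: [0.5224, -0.0774, 0.1092]
ee_rot: [-3.141, -0.0, -1.567]
force: [-0.1, -0.5, 0.1]
width: 0.0005
gripper_force: 0.1
```

>>> move_arm(rows="0 0 0 0 0 0.0004 0;0 0 0 0 0 0 0")

```text
t: 11.0
eef_pos: [0.5225, -0.0774, 0.1089]
ee_rot: [-3.141, -0.0, -1.567]
force: [0.0, 1.0, 1.4]
width: 0.0
gripper_force: 0.8
```

>>> move_arm(rows="0 0 0 0 0 0.0004 0;0 0 0 0 0 0 0")

```text
t: 11.25
eef_pos: [0.5227, -0.0775, 0.1088]
ee_rot: [-3.141, -0.0, -1.567]
force: [-0.4, 0.7, 5.5]
width: 0.0004
gripper_force: 2.4
```

>>> move_arm(rows="0 0 0 0 0 0.0003 0;0 0 0 0 0 0 0")

```text
t: 11.5
eef_pos: [0.5228, -0.0775, 0.1087]
ee_rot: [-3.141, -0.0, -1.567]
force: [-1.5, 0.6, 7.1]
width: 0.0004
gripper_force: 3.5
```

>>> move_arm(rows="0 0 0 0 -0.002 0 0;0 0 0 0 -0.002 0 0;0 0 0 0 -0.002 0 0")

```text
t: 11.88
eef_pos: [0.5288, -0.0775, 0.1091]
ee_rot: [-3.141, -0.0, -1.567]
force: [-1.9, 0.6, 9.6]
width: 0.0007
gripper_force: 4.6
```

>>> move_arm(rows="0 0 0 0 -0.003 0 0;0 0 0 0 -0.003 0 0;0 0 0 0 -0.002 0 0;0 0 0 0 0 0 0")

```text
t: 12.38
eef_pos: [0.5372, -0.0776, 0.1088]
ee_rot: [-3.14, -0.0, -1.567]
force: [0.1, -1.7, 6.3]
width: 0.0004
gripper_force: 3.2
```

>>> move_arm(rows="0 0 0 0 0 -0.006 0;0 0 0 0 0.008 -0.006 0;0 0 0 0 0.0075 0 0;0 0 0 0 0 0 0")

```text
t: 12.88
eef_pos: [0.52, -0.0774, 0.1201]
ee_rot: [3.142, 0.0, -1.567]
force: [-0.1, 0.1, -1.1]
width: 0.0004
gripper_force: 0.0
```

Run:
```python
from h import *
s=arm.get_state();p,d=arm.grab_frame("wrist");print(s['eef_pos'],s['force'])
u=proj("wrist",[.5298,-.084,.115],s).astype(int);print(u)
x0=u[0]-50;y0=u[1]-50
cv2.imwrite("pics/w3c.png",cv2.resize(p[y0:y0+80,x0:x0+100],None,fx=6,fy=6,interpolation=cv2.INTER_CUBIC))
```

```text
[ 0.5199999  -0.0774345   0.12012983] [-0.07868007  0.13095451 -1.11722369]
[268 238]
```

View pics/w3c.png

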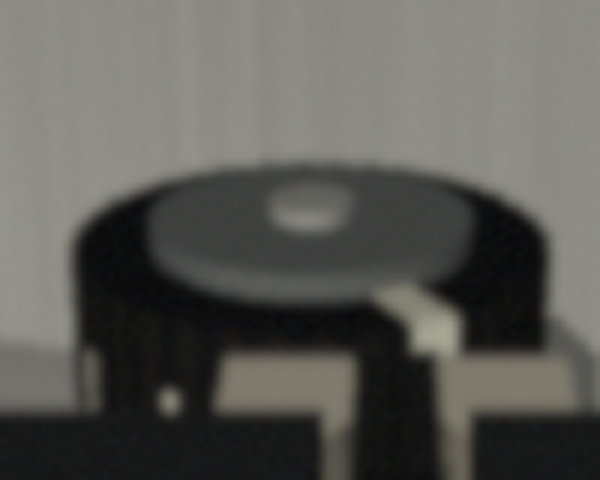

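The bar moved to crop (435,325), about 30° from the top, so one click is done. Now the second.

>>> move_arm(rows="0 0 0 0 -0.0022 0.006 0;0 0 0 0 0 0.004 0;0 0 0 0 0 0.001 0;0 0 0 0 0 0.0007 0;0 0 0 0 0 0.0003 0;0 0 0 0 0 0 0")

```text
t: 13.68
eef_pos: [0.5235, -0.0775, 0.1088]
ee_rot: [-3.141, -0.0, -1.567]
force: [-1.9, 0.8, 6.5]
width: 0.0006
gripper_force: 3.6
```

>>> move_arm(rows="0 0 0 0 -0.002 0 0;0 0 0 0 -0.002 0 0;0 0 0 0 -0.002 0 0")

```text
t: 14.05
eef_pos: [0.5296, -0.0775, 0.109]
ee_rot: [-3.141, -0.0, -1.567]
force: [-1.9, 0.1, 8.8]
width: 0.0001
gripper_force: 4.2
```

>>> move_arm(rows="0 0 0 0 -0.003 0 0;0 0 0 0 -0.003 0 0;0 0 0 0 -0.0023 0 0;0 0 0 0 0 0 0")

```text
t: 14.55
eef_pos: [0.538, -0.0776, 0.1087]
ee_rot: [-3.141, -0.0, -1.567]
force: [-0.9, -0.7, 6.9]
width: 0.0004
gripper_force: 3.3
```

>>> move_arm(rows="0 0 0 0 0 -0.006 0;0 0 0 0 0 -0.02 0;0 0 0 0 0.02 -0.03 0;0 0 0 0 0.02 -0.03 0;0 0 0 0.02 0.02 -0.03 0;0 0 0 0.03 0.015 0 0;0 0 0 0 0 0 0")

```text
t: 15.42
eef_pos: [0.4614, -0.1286, 0.2245]
ee_rot: [-3.141, 0.0, -1.569]
force: [-0.1, 0.4, 0.2]
width: 0.0005
gripper_force: 0.0
```

Run:
```python
from h import *
s=arm.get_state();p,d=arm.grab_frame("wrist");print(s['eef_pos'],s['force'])
u=proj("wrist",[.5298,-.078,.12],s).astype(int);print(u)
x0=max(u[0]-50,0);y0=max(u[1]-40,0)
cv2.imwrite("pics/w4c.png",cv2.resize(p[y0:y0+80,x0:x0+100],None,fx=6,fy=6,interpolation=cv2.INTER_CUBIC))
```

```text
[ 0.46141307 -0.12862366  0.22449717] [-0.07280596  0.41182568  0.2399476 ]
[216 251]
```

View pics/w4c.png

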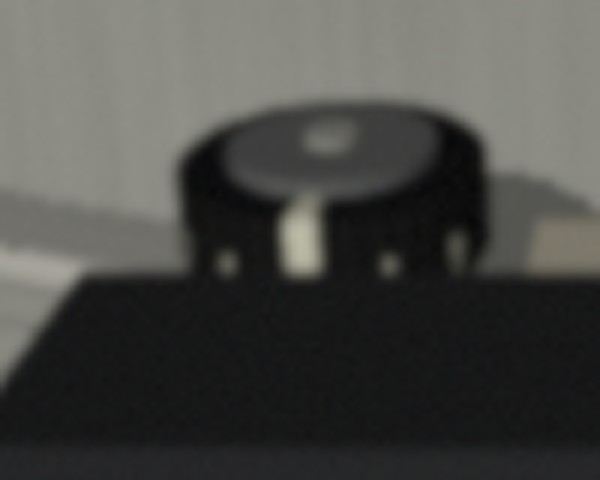

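The broad bar is at crop (302,240), which is pixel column 216. That matches the projected wheel top, so the wheel is in its click at the pointer.

```bash
python3 -c "
from station import arm
print(arm.job_done())"
```

```text
the job is handed in; nothing more can be done
None
```

The thickness wheel was advanced two clicks with the closed fingertips. In the last picture its broad white bar stands at the top, at the pointer. The arm is clear, and I handed the job in at about 15.5 s.

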